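Unlatch the probe tote and hold its gate wide

ROBOT

A 6-joint arm with a two-finger parallel gripper is mounted at the origin on the work surface. World frame = base frame: x ahead of the robot, y to its left, z up, the work surface at z = 0. Lengths are in m, angles in rad, forces in N, time in s.
With the tool pointing down it reaches from about 0.3 to 0.775 m from the base axis. Payload 14.6 kg.
Tool frame: the origin (TCP) lies at the very end of the fingers, on their centre line; the grasp point (between the pads) lies 19 mm behind it; y points along the fingers, x is the direction in which the jaws open and shut, and the axes are right-handed (so a half turn about y gives the same grasp; the last joint's range is limited). The gripper opens to 94 mm and grips with 3 to 60 N. Pads are 16 mm wide; open, the fingers measure 119 mm over their backs; the gripper's body (75 mm by 177 mm) begins 78 mm behind the grasp point.
Start: joints at [1.082, 0.3, 1.521, -0, 1.321, -0.067], TCP at [0.225, 0.502, 0.205] pointing down, gripper open.
Joint ranges: [-3.03, 3.03], [-0.79, 2.21], [0.23, 2.52], [-1.04, 4.18], [0, 3.07], [-2.55, 2.55]. Speed limits (rad/s): [2.22, 2.22, 2.57, 3.14, 3.14, 3.14].

INTERFACE

Orientations are given as [roll, pitch, yaw] about the fixed x, y, z axes, in that order (R = Rz(yaw) Ry(pitch) Rx(roll)).
In Python, from station import * gives the robot as it stands.
- The arm moves only by the tool send_rows, never from a script. Its argument "series" is text: rows parted by semicolons, each of 7 numbers parted by spaces: the turn, a rotation vector about the tool's x, y, z in units of 5 degrees (1.0 is 5 degrees), then the shift along the tool's x, y, z in cm, then the opening, from -1 (shut) to 1 (fully open). A call has exactly 10 rows; each row is the pose to reach, as a shift and turn from the pose commanded when the call began, along the tool's axes at that moment; what a row does not reach only later rows make up. A row lasts 1/12 s, in which the tool goes at most 41.7 mm and 7.16 degrees, less where a joint would pass 70% of its speed; a pose out of reach is approached as far as the arm can. A call with a gripper value outside its range is refused whole. The fingers move at their own pace and stop on an object; "newtons" is the grip in N (left out, the last holds). Time passes only in rows, so rows that repeat a pose let the fingers close, or fill a call up. It gives the time, the measured TCP pose, the force and the opening at its end, in the units of the state.
- get_obs(): the state, without advancing time (a new reading comes with each control period).
- camera(name): name is "side" or "top"; returns the picture (400x640x3 uint8, red, green, blue); there is no depth.
- camera_info(name): a dict with "K" (3x3 intrinsics, pixels), "R" (3x3) and "t" (3): a world point X has camera coordinates R X + t. Camera axes: x right, y down, z forward; pixel columns grow to the right and rows downward; lengths in m; the calibration is good to about 2 mm. A picture is of the moment at which its call begins. camera_info takes no time and is no camera call.
- hand_in(): hands the job in, once; it reports no verdict.
The state is a dict: "time_s": time; "qpos": joint angles; "joint_vel": joint speeds; "tau": joint torques, N m; "ee_pos": TCP position; "eef_rot": TCP orientation; "force": force on the tool from outside, world axes, zero at the start; "moment": the same for the moment, N m; "grip_width": finger opening in m.
Only numpy, scipy, OpenCV 4.12 (cv2) and the standard library are available. Lean on these libraries where they do the work, as an engineer would, in place of code of your own. Each camera call takes 0.05 s, during which the arm holds its last target. There are 200 camera calls.

TASK

Unlatch the probe tote so that a colleague can slide out its tray: squeeze the catch with the flat paddle tabs fully home between the fingers, and only then the catch with the round peg tabs in the same way (both stay in). Then swing the gate out by its upright post past its half-way detent until it stands wide open, nearly square to the tote's open side, and finish while still holding it there against its spring: do not let go. Leave the probes and everything else on the desk where they are.

Things in the scene. Friction and masses are not known exactly. Their poses are not given: they have to be found in the camera images.
- tote: white open-topped probe tote fixed to the desk, 250 x 262 mm, walls 110 mm high; a header bar (centre at x +0.100, top 120 mm up) spans its gated side. Origin on the table under its middle; x points out through the gate (away from the robot), y along the gate to the hinge. The two catches stand on the bar at y +0.058 and -0.058, either way round
- gate: the swinging gate; origin on its upright hinge axis at table height, at tote x +0.135, y +0.125; with the gate shut its axes are the tote's, and they turn with it, the panel lying along its -y. A fixed plunger block stands just outside the hinge, out to tote y +0.193, 126 mm high
- gate_angle (a joint): gate angle (rad): 0 shut, grows as it swings outward (anticlockwise from above), stop at 1.45. Grey panel 10 mm thick, 235 mm wide, 110 mm high, lugs on top up to 136 mm. A spring pulls it shut, 0.12 N m at 0 to 0.55 N m at 1.45; a ball detent from 0.57 to 0.91 takes 1.1 N m in all to pass; let go beyond it, the gate drops back to 0.9
- pull_post (a point): the gate's handle: upright round aluminium post on a bracket outside the gate, 18 mm diameter, 85 mm tall; this point is on its axis, 150 mm above the table, 25 mm below its top. With the gate shut it stands 55 mm along tote x and 115 mm along tote -y from the hinge axis (127 mm radius) and travels round the hinge with the gate. The catches behind it are 172 mm high
- paddle_left_tab: left (+y) tab of the paddle catch: a flat upright plate 30 mm along the tote's x and 8 mm thick along its y, 40 mm tall, grey plastic; origin at the centre of its foot, 132 mm above the table, axes as the tote's. Squeezed, it slides along tote -y towards its partner; the pair measures 56 mm over its outer faces sprung out, 32 mm squeezed home
- paddle_left_in (a joint): how far the left tab of the paddle catch is squeezed towards its partner (m): 0 to 0.0015 when out, 0.012 fully home at its stop; moves against about 3 N of friction, stays where it is left, and lets go of the gate beyond 0.008
- paddle_right_tab: right (-y) tab of the paddle catch: a flat upright plate 30 mm along the tote's x and 8 mm thick along its y, 40 mm tall, grey plastic; origin at the centre of its foot, 132 mm above the table, axes as the tote's. Squeezed, it slides along tote +y towards its partner; the pair measures 56 mm over its outer faces sprung out, 32 mm squeezed home
- paddle_right_in (a joint): how far the right tab of the paddle catch is squeezed towards its partner (m): 0 to 0.0015 when out, 0.012 fully home at its stop; moves against about 3 N of friction, stays where it is left, and lets go of the gate beyond 0.008
- peg_left_tab: left (+y) tab of the peg catch: an upright round peg 14 mm in diameter, 40 mm tall, grey plastic; origin at the centre of its foot, 132 mm above the table, axes as the tote's. Squeezed, it slides along tote -y towards its partner; the pair measures 62 mm over its outer faces sprung out, 38 mm squeezed home
- peg_left_in (a joint): how far the left tab of the peg catch is squeezed towards its partner (m): 0 to 0.0015 when out, 0.012 fully home at its stop; moves against about 3 N of friction, stays where it is left, and lets go of the gate beyond 0.008
- peg_right_tab: right (-y) tab of the peg catch: an upright round peg 14 mm in diameter, 40 mm tall, grey plastic; origin at the centre of its foot, 132 mm above the table, axes as the tote's. Squeezed, it slides along tote +y towards its partner; the pair measures 62 mm over its outer faces sprung out, 38 mm squeezed home
- peg_right_in (a joint): how far the right tab of the peg catch is squeezed towards its partner (m): 0 to 0.0015 when out, 0.012 fully home at its stop; moves against about 3 N of friction, stays where it is left, and lets go of the gate beyond 0.008
- probe_wide: white ultrasound probe lying in the tote, 120 mm long, head 62 mm wide, 26 mm thick; origin under its middle. Bystander, leave alone
- probe_narrow: white ultrasound probe lying in the tote, 120 mm long, head 40 mm wide, 26 mm thick; origin under its middle. Bystander, leave alone
- gel_bottle: white gel bottle with green cap, 56 mm diameter, 170 mm tall, standing outside the tote beyond the gate's swing; origin under its middle. Bystander, leave alone
- wipes_can: white can of wipes, 80 mm diameter, 150 mm tall; origin under its middle. Bystander, leave alone
- mug: white mug, 80 mm diameter, 90 mm tall; origin under its middle. Bystander, leave alone
- spray_bottle: amber jar with white cap, 60 mm diameter, 140 mm tall; origin under its middle. Bystander, leave alone

How it is judged:
By the outcome, as a careful person would: the job done as asked, in the order asked, and still so for the second after the job is handed in, while the arm keeps its last pose, push and grip.
It also fails if it takes over 56 s, if anything falls off the work surface, if the arm or the gripper's body presses on something with over 40 N, if the wrist force passes 120 N, or if a joint passes its speed limit or range.

## Working session

There is one attempt and no reset: what is moved stays moved. The work goes in short steps, Python scripts to look and compute and a tool call to move; the robot and the scene stay as the last step left them, time stands still between calls to the robot, and variables do not carry over. Pictures are saved under pics/ and viewed, on a budget of 10 in all, crops included, one or two more only if the job needs it, and the job is handed in when it is done.

Besides the shell and the picture viewer there is one more tool, called after ">>>" as name(argument=value, ...) on one line, values as JSON. send_rows: Moves the arm, as the interface text tells. Its arguments: {"type":"object","properties":{"series":{"type":"string"},"newtons":{"type":"number"}},"required":["series"]}

```bash
mkdir -p pics; ls
python3 - <<'E'
from station import *
import cv2
for n in("side","top"):
    cv2.imwrite(f"pics/{n}0.png",camera(n)[:,:,::-1]); i=camera_info(n); print(n,i)
print(get_obs())
E
```

```text
pics
side {'K': array([[441.99894999,   0.        , 316.86243705],
       [  0.        , 441.99894999, 198.94432229],
       [  0.        ,   0.        ,   1.        ]]), 'R': array([[ 0.83037604, -0.5570789 ,  0.01177863],
       [-0.39085016, -0.59740291, -0.70024704],
       [ 0.39712943,  0.57686468, -0.71380344]]), 't': array([-0.42560611,  0.29427076,  1.08962462])}
top {'K': array([[412.12984642,   0.        , 322.24153956],
       [  0.        , 412.12984642, 202.53787308],
       [  0.        ,   0.        ,   1.        ]]), 'R': array([[ 1.84812980e-02, -9.99829131e-01, -3.88722593e-04],
       [-9.92913368e-01, -1.83078116e-02, -1.17421748e-01],
       [ 1.17394567e-01,  2.55607417e-03, -9.93082062e-01]]), 't': array([-0.02434803,  0.52616901,  1.16389478])}
{'time_s': 0.1, 'qpos': array([ 1.08241349e+00,  3.00383032e-01,  1.52151187e+00, -7.22129804e-06,
        1.32069818e+00, -6.65945769e-02]), 'joint_vel': array([-5.12228165e-04, -6.82540094e-05, -1.99800118e-04,  2.86420317e-03,
       -6.12016507e-04, -9.28224236e-04]), 'tau': array([ 2.14841821e-03, -5.32642543e+01, -3.53287840e+01,  7.09578814e-02,
        2.34411116e-02, -6.97129735e-05]), 'ee_pos': array([0.22505842, 0.50159073, 0.20496391]), 'eef_rot': array([-1.57073673e+00,  9.98682711e-04,  1.14900988e+00]), 'force': array([ 0.30120749,  0.3212542 , -0.31957619]), 'moment': array([0.00553281, 0.0240401 , 0.01865799]), 'grip_width': 0.0941111204906641}
```

View pics/top0.png

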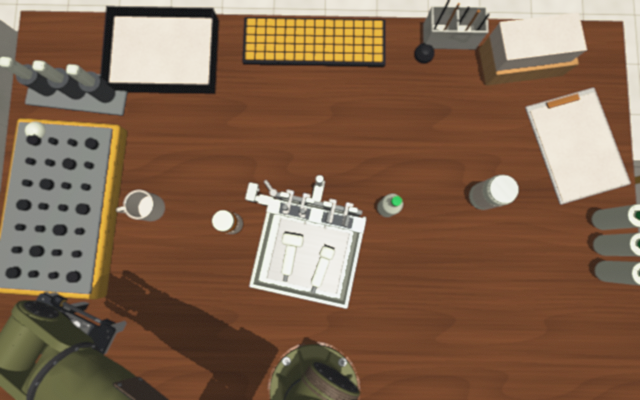

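View pics/side0.png

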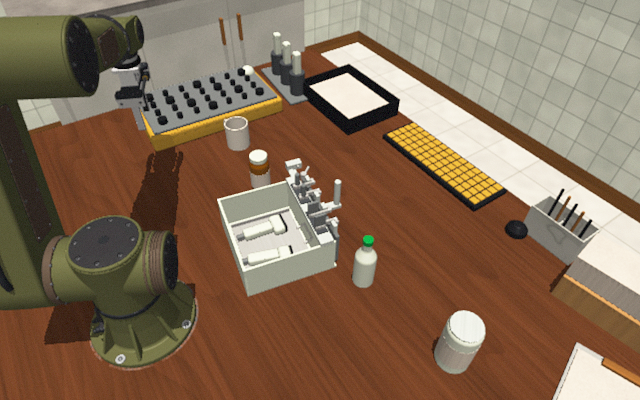

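The top view shows the tote at about (308,250), with its gated side up in the image and the post at about (319,181). The bottle is at (390,205) and the jar at (225,221). I'll enlarge both views next.

Run:
```python
import cv2
a=cv2.imread("pics/top0.png")[165:315,230:410]; cv2.imwrite("pics/t1.png",cv2.resize(a,None,fx=4,fy=4,interpolation=cv2.INTER_CUBIC))
a=cv2.imread("pics/side0.png")[145:295,210:400]; cv2.imwrite("pics/s1.png",cv2.resize(a,None,fx=4,fy=4,interpolation=cv2.INTER_CUBIC))
```

```text
(no output)
```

View pics/t1.png

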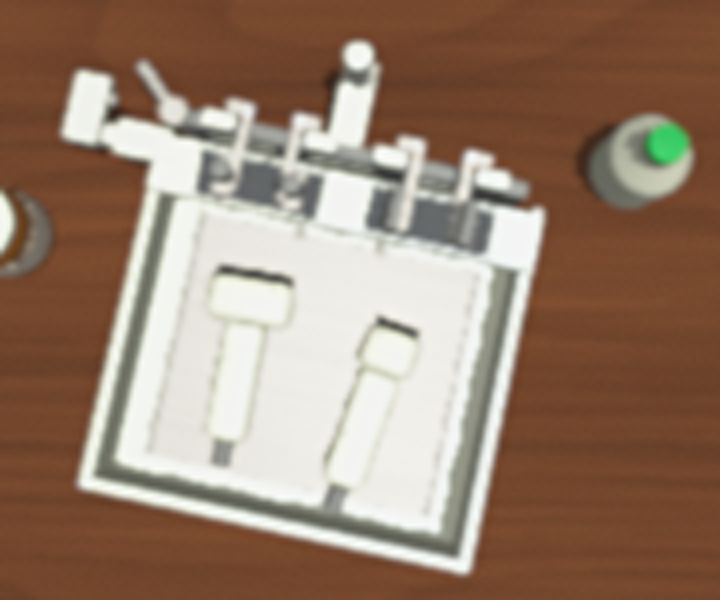

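View pics/s1.png

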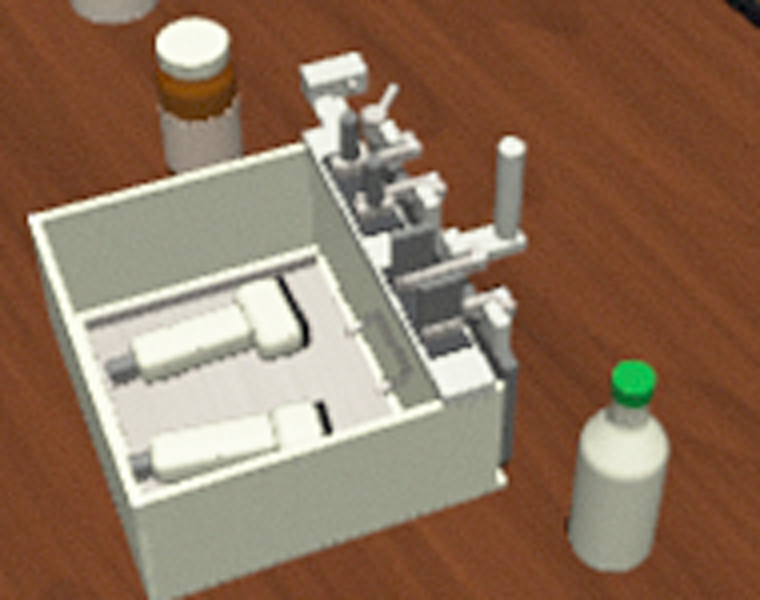

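Pegs are the catch on the hinge side (+y) and paddles the one at -y. I'll fit the tote pose from both views.

```bash
cat > h.py <<'E'
import numpy as np, cv2
from scipy.optimize import least_squares
from scipy.spatial.transform import Rotation as Rot
from station import *
def proj(n,X):
    i=camera_info(n); c=np.atleast_2d(X)@i["R"].T+i["t"]; p=c@i["K"].T; return p[:,:2]/p[:,2:]
def w(T,P):
    x,y,a=T; P=np.atleast_2d(P).astype(float); c,s=np.cos(a),np.sin(a)
    return np.c_[x+c*P[:,0]-s*P[:,1], y+s*P[:,0]+c*P[:,1], P[:,2]]
E
python3 - <<'E'
from h import *
top=[((468,572),(-.125,-.131,.11)),((80,488),(-.125,.131,.11)),((358,52),(.19,.01,.175)),
 ((222,180),(.1,.058+.024,.172)),((292,192),(.1,.058-.024,.172)),((404,215),(.1,-.058+.024,.172)),((464,228),(.1,-.058-.024,.172))]
side=[((32,217),(-.125,.131,.11)),((150,503),(-.125,-.131,.11)),((511,147),(.19,.01,.175)),((348,112),(.1,.082,.172)),((441,407),(.09,-.131,.11))]
f=lambda L,ox,oy:(np.array([[(a[0]+.5)/4-.5+ox,(a[1]+.5)/4-.5+oy] for a,_ in L]),np.array([b for _,b in L]))
tp,tP=f(top,230,165); sp,sP=f(side[:4],210,145)
res=lambda T:np.r_[(proj("top",w(T,tP))-tp).ravel(),(proj("side",w(T,sP))-sp).ravel()]
r=least_squares(res,[.45,0,-.2],loss='soft_l1'); print(r.x); print(res(r.x).reshape(-1,2).round(2))
T=r.x
for n,p in(("postc",(.19,.01,.15)),("hinge",(.135,.125,0)),("paddle",(.1,-.058,.17)),("peg",(.1,.058,.17))): print(n,w(T,p).round(4), np.hypot(*w(T,p)[0,:2]))
E
```

```text
[ 0.38473786  0.02048565 -0.19655765]
[[-0.18  1.5 ]
 [-0.21  0.84]
 [ 0.38  0.27]
 [-0.72 -3.49]
 [ 0.13 -2.49]
 [-1.79 -2.57]
 [ 1.66 -1.8 ]
 [-2.47  0.51]
 [-6.09  1.64]
 [ 0.35 -0.35]
 [ 0.29  0.88]]
postc [[ 0.573  -0.0068  0.15  ]] 0.5730727878504448
hinge [[0.5416 0.1167 0.    ]] 0.5539844459533275
paddle [[ 0.4715 -0.0559  0.17  ]] 0.47479065666652837
peg [[0.4941 0.0578 0.17  ]] 0.4975129606617641
```

```bash
cat >> h.py <<'E'
def box(cx,cy,dx,dy,z0,z1): return [[cx+a*dx/2,cy+b*dy/2,z] for z in(z0,z1) for a,b in((-1,-1),(1,-1),(1,1),(-1,1))]
def overlay(n,img,T,s,ox,oy,W,H):
    a=cv2.resize(img[oy:oy+H,ox:ox+W],None,fx=s,fy=s,interpolation=cv2.INTER_CUBIC)
    def P(X): return ((proj(n,w(T,X))-[ox,oy]+.5)*s).astype(int)
    for y in(-.034,-.082): 
        p=P(box(.1,y-(-.058-y)/24*0,.03,.008,.132,.172)); cv2.polylines(a,[p[4:]],1,(0,0,255)); cv2.polylines(a,[p[:4]],1,(0,160,255))
    for y in(.034-.001,.082+.001):
        for z,c in((.172,(0,0,255)),(.132,(0,160,255))):
            t=np.linspace(0,6.28,20); cv2.polylines(a,[P(np.c_[.1+.007*np.cos(t),y+.007*np.sin(t),0*t+z])],1,c)
    cv2.polylines(a,[P(box(0,0,.25,.262,0,.11))[4:]],1,(255,0,0))
    t=np.linspace(0,6.28,20); cv2.polylines(a,[P(np.c_[.19+.009*np.cos(t),.01+.009*np.sin(t),0*t+.175])],1,(255,0,255))
    cv2.polylines(a,[P(box(.135,-.125+.0075+.0,.01,.235,0,.11))[4:]],1,(0,255,0)) if 0 else None
    return a
E
python3 - <<'E'
from h import *
T=[.38474,.0205,-.1966]
a=overlay("top",cv2.imread("pics/top0.png"),T,4,240,170,125,140)
b=overlay("side",cv2.imread("pics/side0.png"),T,4,215,170,75,140) 
b=overlay("side",cv2.imread("pics/side0.png"),T,4,270,155,75,140)
cv2.imwrite("pics/ov.png",np.hstack([a,b]))
E
```

```text
(no output)
```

View pics/ov.png

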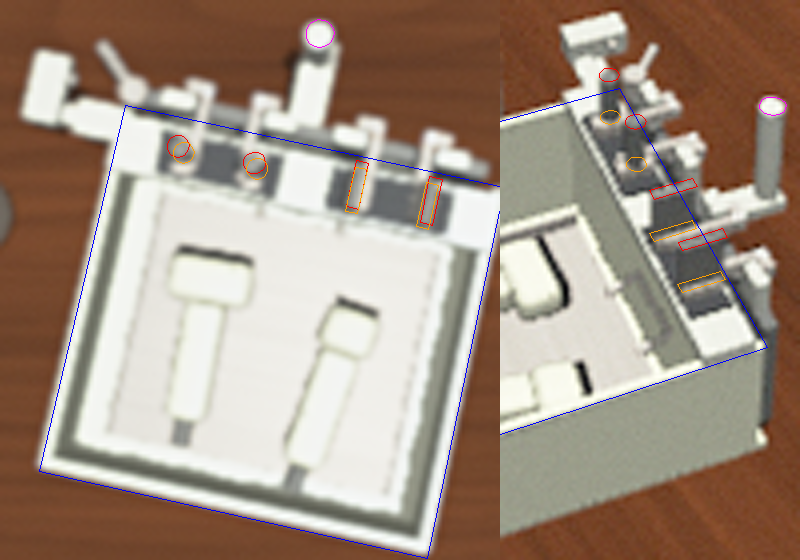

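The overlay agrees with both views to about 2 mm (post, tabs and rim). The pegs are on the +y side and the paddles on the -y side. Next I'll compute the moves.

```bash
cat >> h.py <<'E'
T0=[.38474,.0205,-.1966]
def rel(pos,yaw,show=True):
    o=get_obs(); R0=Rot.from_euler('xyz',o["eef_rot"]).as_matrix(); R1=Rot.from_euler('xyz',[-np.pi/2,0,yaw]).as_matrix()
    rv=np.degrees(Rot.from_matrix(R0.T@R1).as_rotvec())/5; s=R0.T@(np.array(pos)-o["ee_pos"])*100
    if show: print(round(o["time_s"],2),o["ee_pos"].round(4),o["force"].round(1),round(o["grip_width"],4),'| rot',rv.round(2),'shift',s.round(2))
    return rv,s
E
python3 - <<'E'
from h import *
p=w(T0,(.1,-.058,.21))[0]; print(p); rel(p,1.374); rel(p+[-.0,.2,0],1.374)
E
```

```text
[ 0.47148415 -0.05591631  0.21      ]
0.1 [0.2251 0.5016 0.205 ] [ 0.3  0.3 -0.3] 0.0941 | rot [-0.   -2.58 -0.01] shift [-40.78  -0.47 -45.31]
0.1 [0.2251 0.5016 0.205 ] [ 0.3  0.3 -0.3] 0.0941 | rot [-0.   -2.58 -0.01] shift [-22.53  -0.48 -37.12]
```

>>> send_rows(series="0 -0.5 0 -3 0 -3.2 1; 0 -1 0 -6 0 -6.4 1; 0 -1.5 0 -9 -0.1 -9.8 1; 0 -2 0 -12 -0.2 -13.2 1; 0 -2.5 0 -15 -0.3 -16.6 1; 0 -2.58 0 -18 -0.4 -20 1; 0 -2.58 0 -21 -0.5 -23.3 1; 0 -2.58 0 -24 -0.5 -26.7 1; 0 -2.58 0 -27 -0.5 -30 1; 0 -2.58 0 -29.5 -0.5 -32.8 1", newtons=40)

```text
time_s: 0.93
ee_pos: [0.3939, 0.1188, 0.2105]
eef_rot: [-1.571, -0.0, 1.374]
force: [0.1, 0.4, 0.3]
grip_width: 0.094
```

Run:
```python
from h import *
p=w(T0,(.1,-.058,.21))[0]; rel(p,1.374); print(get_obs()["qpos"])
```

```text
0.93 [0.3939 0.1188 0.2105] [0.1 0.4 0.3] 0.094 | rot [0. 0. 0.] shift [-15.62   0.05 -11.02]
[ 2.03829161e-01 -2.02778817e-02  1.87397620e+00  1.64543336e-05
  1.28764998e+00 -1.17047375e+00]
```

>>> send_rows(series="0 0 0 -3 0 -2.1 1; 0 0 0 -6 0 -4.2 1; 0 0 0 -9 0 -6.3 1; 0 0 0 -12 0 -8.5 1; 0 0 0 -14.5 0 -10.2 1; 0 0 0 -15.6 0 -11 1; 0 0 0 -15.6 1.5 -11 1; 0 0 0 -15.6 3 -11 1; 0 0 0 -15.6 3 -11 1; 0 0 0 -15.6 3 -11 1")

```text
time_s: 1.77
ee_pos: [0.4707, -0.0532, 0.1803]
eef_rot: [-1.569, -0.0, 1.374]
force: [-0.0, 0.1, 0.4]
grip_width: 0.094
```

Run:
```python
from h import *
p=w(T0,(.1,-.058,.142))[0]; rel(p,1.374)
a=overlay("side",camera("side")[:,:,::-1].copy(),T0,5,270,140,110,110); cv2.imwrite("pics/pd.png",a)
```

```text
1.77 [ 0.4707 -0.0532  0.1803] [-0.   0.1  0.4] 0.094 | rot [-0.02  0.01  0.  ] shift [-0.25  3.82 -0.13]
```

View pics/pd.png

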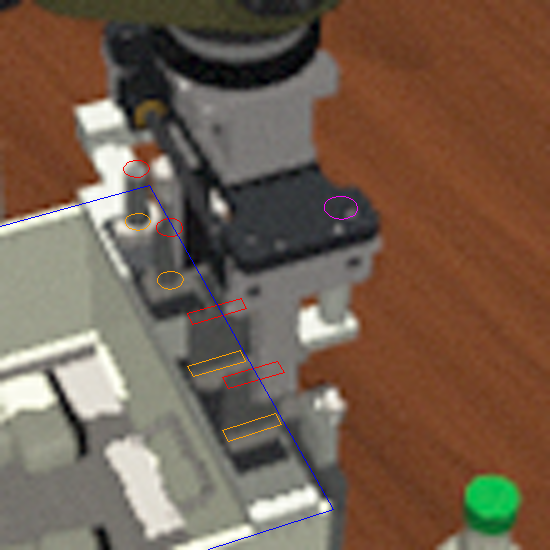

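The open fingers straddle the paddle plates at about (215,340) in the crop, and nothing is touching. I'll descend and squeeze gently first.

>>> send_rows(series="0 0 0 0 1 0 1; 0 0 0 0 2 0 1; 0 0 0 0 3 0 1; 0 0 0 0 3.8 0 1; 0 0 0 0 3.8 0 1; 0 0 0 0 3.8 0 -0.4; 0 0 0 0 3.8 0 -0.4; 0 0 0 0 3.8 0 -0.4; 0 0 0 0 3.8 0 -0.4; 0 0 0 0 3.8 0 -0.4", newtons=30)

```text
time_s: 2.65
ee_pos: [0.4712, -0.0537, 0.1427]
eef_rot: [-1.571, -0.0, 1.374]
force: [1.0, 0.3, -0.2]
grip_width: 0.0641
```

>>> send_rows(series="0 0 0 0 0 0 -0.4; 0 0 0 0 0 0 -0.4; 0 0 0 0 0 0 -0.4; 0 0 0 0 0 0 -0.4; 0 0 0 0 0 0 -0.4; 0 0 0 0 0 0 -0.4; 0 0 0 0 0 0 -0.4; 0 0 0 0 0 0 -0.4; 0 0 0 0 0 0 -0.4; 0 0 0 0 0 0 -0.4")

```text
time_s: 3.48
ee_pos: [0.4709, -0.0549, 0.1426]
eef_rot: [-1.571, 0.002, 1.374]
force: [-3.9, -10.4, 4.1]
grip_width: 0.0311
```

Run:
```python
from h import *
p=w(T0,(.1,-.058,.142))[0]; rel(p,1.374); print(get_obs()["moment"].round(2))
```

```text
3.48 [ 0.4709 -0.0549  0.1426] [ -3.9 -10.4   4.1] 0.0311 | rot [ 0.   -0.   -0.02] shift [-0.09  0.06 -0.07]
[-1.89  0.57 -0.01]
```

>>> send_rows(series="0 0 0 -0.1 0 0 -1; 0 0 0 -0.2 0 0 -1; 0 0 0 -0.2 0 0 -1; 0 0 0 -0.2 0 0 -1; 0 0 0 -0.2 0 0 -1; 0 0 0 -0.2 0 0 -1; 0 0 0 -0.2 0 0 -1; 0 0 0 -0.2 0 0 -1; 0 0 0 -0.2 0 0 -1; 0 0 0 -0.2 0 0 -1", newtons=40)

```text
time_s: 4.32
ee_pos: [0.4709, -0.055, 0.1426]
eef_rot: [-1.571, -0.001, 1.374]
force: [-0.6, 5.3, 4.0]
grip_width: 0.0306
```

Width is 31 mm and the side force flips sign with a 2 mm shift. The pair is clamped solidly, so both paddles are home. Now I'll release, lift and cross to the pegs.

>>> send_rows(series="0 0 0 0.1 0 0 1; 0 0 0 0.1 0 0 1; 0 0 0 0.1 0 0 1; 0 0 0 0.1 0 0 1; 0 0 0 0.1 0 0 1; 0 0 0 0.1 0 0 1; 0 0 0 0.1 0 0 1; 0 0 0 0.1 -1.5 0 1; 0 0 0 0.1 -3 0 1; 0 0 0 0.1 -5 0 1")

```text
time_s: 5.15
ee_pos: [0.4704, -0.0546, 0.1923]
eef_rot: [-1.569, 0.0, 1.374]
force: [-0.2, 0.1, -0.1]
grip_width: 0.0924
```

Run:
```python
from h import *
p=w(T0,(.1,.058+.001,.19))[0]; rel(p,1.374)
```

```text
5.15 [ 0.4704 -0.0546  0.1923] [-0.2  0.1 -0.1] 0.0924 | rot [-0.02  0.   -0.  ] shift [11.59  0.23 -0.13]
```

>>> send_rows(series="0 0 0 3 0 0 1; 0 0 0 6 0 0 1; 0 0 0 9 0 0 1; 0 0 0 11 0 -0.1 1; 0 0 0 11.6 0.2 -0.1 1; 0 0 0 11.6 0.2 -0.1 1; 0 0 0 11.6 2 -0.1 1; 0 0 0 11.6 4 -0.1 1; 0 0 0 11.6 5 -0.1 1; 0 0 0 11.6 5 -0.1 1")

```text
time_s: 5.98
ee_pos: [0.4934, 0.0579, 0.1405]
eef_rot: [-1.567, 0.001, 1.373]
force: [0.1, 0.9, -0.6]
grip_width: 0.0943
```

>>> send_rows(series="0 0 0 0 0 0 -0.4; 0 0 0 0 0 0 -0.4; 0 0 0 0 0 0 -0.4; 0 0 0 0 0 0 -0.4; 0 0 0 0 0 0 -0.4; 0 0 0 0 0 0 -0.4; 0 0 0 0 0 0 -0.4; 0 0 0 0 0 0 -0.4; 0 0 0 0 0 0 -0.4; 0 0 0 0 0 0 -0.4", newtons=40)

```text
time_s: 6.82
ee_pos: [0.4947, 0.0586, 0.1429]
eef_rot: [-1.571, 0.0, 1.374]
force: [-2.3, -3.2, 6.4]
grip_width: 0.0363
```

>>> send_rows(series="0 0 0 0 0 0 -1; 0 0 0 0 0 0 -1; 0 0 0 0 0 0 -1; 0 0 0 0 0 0 -1; 0 0 0 0 0 0 -1; 0 0 0 0 0 0 -1; 0 0 0 0 0 0 -1; 0 0 0 0 0 0 -1; 0 0 0 0 0 0 -1; 0 0 0 0 0 0 -1")

```text
time_s: 7.65
ee_pos: [0.4947, 0.0586, 0.1429]
eef_rot: [-1.571, 0.0, 1.374]
force: [-1.7, -2.5, 6.9]
grip_width: 0.0361
```

>>> send_rows(series="0 0 0 -0.1 0 0 -1; 0 0 0 -0.2 0 0 -1; 0 0 0 -0.2 0 0 -1; 0 0 0 -0.2 0 0 -1; 0 0 0 -0.2 0 0 -1; 0 0 0 -0.2 0 0 -1; 0 0 0 -0.2 0 0 -1; 0 0 0 -0.2 0 0 -1; 0 0 0 -0.2 0 0 -1; 0 0 0 -0.2 0 0 -1")

```text
time_s: 8.48
ee_pos: [0.4946, 0.0585, 0.1429]
eef_rot: [-1.572, -0.003, 1.374]
force: [1.8, 12.9, 4.2]
grip_width: 0.036
```

>>> send_rows(series="0 0 0 0.1 0 0 -1; 0 0 0 0.2 0 0 1; 0 0 0 0.2 0 0 1; 0 0 0 0.2 0 0 1; 0 0 0 0.2 0 0 1; 0 0 0 0.2 0 0 1; 0 0 0 0.2 0 0 1; 0 0 0 0.2 0 0 1; 0 0 0 0.2 -2 0 1; 0 0 0 0.2 -5 0 1")

```text
time_s: 9.32
ee_pos: [0.4933, 0.0588, 0.1908]
eef_rot: [-1.566, 0.001, 1.374]
force: [-0.9, -0.6, 0.5]
grip_width: 0.092
```

Run:
```python
from h import *
p=w(T0,(.19,.01,.23))[0]; yaw=np.arctan2(55,115)+np.pi*0-.1966+0; print(p,yaw); rel(p,yaw)
```

```text
[ 0.57303327 -0.00680647  0.23      ] 0.24950554894340365
9.32 [0.4933 0.0588 0.1908] [-0.9 -0.6  0.5] 0.092 | rot [-0.04 12.89 -0.04] shift [-4.88 -3.96 -9.08]
```

>>> send_rows(series="0 1.3 0 0 -2 0 1; 0 2.6 0 0 -4 0 1; 0 3.9 0 -0.5 -4 -1 0.5; 0 5.2 0 -1 -4 -2 0.2; 0 6.5 0 -1.6 -4 -3 0; 0 7.8 0 -2.3 -4 -4.3 0; 0 9.1 0 -3 -4 -5.5 0; 0 10.4 0 -3.7 -4 -6.8 0; 0 11.7 0 -4.4 -4 -8 0; 0 12.9 0 -4.9 -4 -9.1 0")

```text
time_s: 10.15
ee_pos: [0.5747, -0.0077, 0.2323]
eef_rot: [-1.571, 0.0, 0.242]
force: [-0.8, 0.2, -0.1]
grip_width: 0.0478
```

Run:
```python
from h import *
p=w(T0,(.19,.01,.14))[0]; rel(p,.2495)
a=overlay("side",camera("side")[:,:,::-1].copy(),T0,5,270,130,110,120); cv2.imwrite("pics/gate0.png",a)
```

```text
10.15 [ 0.5747 -0.0077  0.2323] [-0.8  0.2 -0.1] 0.0478 | rot [-0.   -0.08 -0.  ] shift [-0.14  9.23  0.12]
```

View pics/gate0.png

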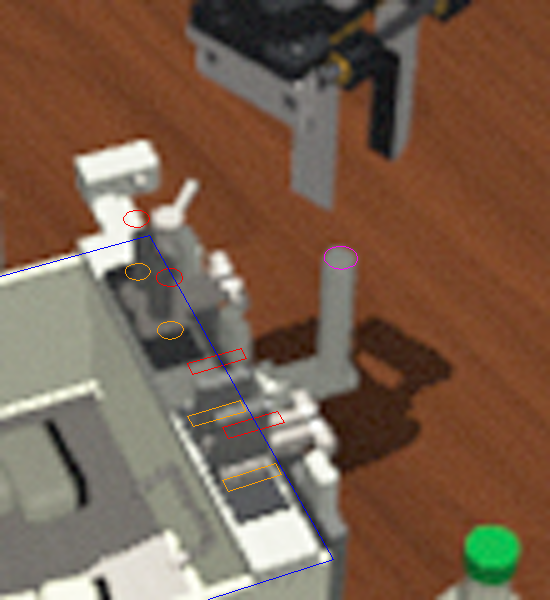

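Both pairs sit closed together on the bar, and the fingers straddle the post top at (340,258). Now I'll go down and grip the post.

>>> send_rows(series="0 0 0 0 2 0 0; 0 0 0 0 4 0 0; 0 0 0 0 6 0 0; 0 0 0 0 8 0 0; 0 0 0 0 9.2 0 0; 0 0 0 0 9.2 0 0; 0 0 0 0 9.2 0 -1; 0 0 0 0 9.2 0 -1; 0 0 0 0 9.2 0 -1; 0 0 0 0 9.2 0 -1", newtons=30)

```text
time_s: 11.03
ee_pos: [0.5746, -0.0069, 0.1415]
eef_rot: [-1.571, -0.002, 0.249]
force: [-0.3, -0.3, -0.4]
grip_width: 0.0238
```

>>> send_rows(series="0 0 0 0 0 0 -1; 0 0 0 0 0 0 -1; 0 0 0 0 0 0 -1; 0 0 0 0 0 0 -1; 0 0 0 0 0 0 -1; 0 0 0 0 0 0 -1; 0 0 0 0 0 0 -1; 0 0 0 0 0 0 -1; 0 0 0 0 0 0 -1; 0 0 0 0 0 0 -1")

```text
time_s: 11.87
ee_pos: [0.5745, -0.007, 0.1411]
eef_rot: [-1.571, -0.001, 0.248]
force: [-1.5, -0.2, 6.2]
grip_width: 0.0174
```

Run:
```python
from h import *
o=get_obs(); h=w(T0,(.135,.125,0))[0]; d=(o["ee_pos"]-h)[:2]; print(o["grip_width"],o["force"].round(1),o["ee_pos"],np.hypot(*d))
yaw0=.2495
for k in range(1,11):
    t=.1*k; c,s=np.cos(t),np.sin(t); q=w(T0,(.19,.01,0))[0][:2]-h[:2]; p=h[:2]+[c*q[0]-s*q[1],s*q[0]+c*q[1]]
    rv,sh=rel([*p,o["ee_pos"][2]],yaw0+t,False); print(t.__round__(2),rv.round(2),sh.round(2))
```

```text
0.017402431427212137 [-1.5 -0.2  6.2] [ 0.57447449 -0.00697951  0.14112089] 0.12800620224061562
0.1 [ 0.   -1.16  0.01] [1.14 0.   0.12]
0.2 [ 0.01 -2.3   0.01] [2.4  0.   0.31]
0.3 [ 0.01 -3.45  0.01] [3.63 0.   0.63]
0.4 [ 0.01 -4.6   0.01] [4.83 0.   1.06]
0.5 [ 0.01 -5.74  0.01] [5.97 0.01 1.62]
0.6 [ 0.01 -6.89  0.01] [7.06 0.01 2.29]
0.7 [ 0.01 -8.03  0.01] [8.07 0.01 3.06]
0.8 [ 0.01 -9.18  0.01] [9.01 0.01 3.93]
0.9 [ 1.000e-02 -1.033e+01  1.000e-02] [9.84 0.01 4.89]
1.0 [ 1.000e-02 -1.147e+01  1.000e-02] [1.059e+01 1.000e-02 5.920e+00]
```

>>> send_rows(series="0 -0.57 0 0.6 0 0.05 -1; 0 -1.15 0 1.15 0 0.12 -1; 0 -1.72 0 1.8 0 0.2 -1; 0 -2.3 0 2.4 0 0.31 -1; 0 -2.87 0 3 0 0.45 -1; 0 -3.45 0 3.63 0 0.63 -1; 0 -4 0 4.2 0 0.83 -1; 0 -4.6 0 4.83 0 1.06 -1; 0 -4.6 0 4.83 0 1.06 -1; 0 -4.6 0 4.83 0 1.06 -1")

```text
time_s: 12.7
ee_pos: [0.619, 0.015, 0.1411]
eef_rot: [-1.572, -0.001, 0.649]
force: [0.2, -1.6, 5.6]
grip_width: 0.0173
```

```bash
cat > g.py <<'E'
from h import *
o=get_obs(); h=w(T0,(.135,.125,0))[0]; d=(o["ee_pos"]-h)[:2]; q=w(T0,(.19,.01,0))[0][:2]-h[:2]
print(o["time_s"],o["grip_width"],o["force"].round(1),o["ee_pos"].round(4),np.hypot(*d),"angle",np.arctan2(d[1],d[0])-np.arctan2(q[1],q[0]))
for t in np.arange(.5,1.46,.1):
    c,s=np.cos(t),np.sin(t); p=h[:2]+[c*q[0]-s*q[1],s*q[0]+c*q[1]]
    rv,sh=rel([*p,.141],.2495+t,False); print(t.__round__(2),rv.round(2),sh.round(2))
cv2.imwrite("pics/top_latest.png",camera("top")[:,:,::-1])
cv2.imwrite("pics/side_latest.png",camera("side")[:,:,::-1])
E
python3 g.py
```

```text
12.7 0.017301616654560155 [ 0.2 -1.6  5.6] [0.619  0.015  0.1411] 0.1278547951454112 angle 0.4016224658238423
0.5 [ 0.02 -1.15  0.01] [1.25 0.01 0.1 ]
0.6 [ 0.02 -2.29  0.01] [2.51 0.01 0.29]
0.7 [ 0.02 -3.44  0.01] [3.75 0.01 0.61]
0.8 [ 0.02 -4.58  0.01] [4.94 0.02 1.04]
0.9 [ 0.02 -5.73  0.01] [6.09 0.02 1.6 ]
1.0 [ 0.02 -6.88  0.01] [7.18 0.02 2.27]
1.1 [ 0.02 -8.02  0.01] [8.19 0.02 3.04]
1.2 [ 0.02 -9.17  0.01] [9.12 0.02 3.91]
1.3 [  0.02 -10.31   0.  ] [9.96 0.02 4.86]
1.4 [  0.02 -11.46   0.  ] [10.71  0.02  5.9 ]
```

Gate unlatched and following at 0.40 rad. Next, through the detent.

>>> send_rows(series="0 -0.57 0 0.6 0 0.05 -1; 0 -1.15 0 1.25 0 0.1 -1; 0 -1.72 0 1.9 0 0.2 -1; 0 -2.3 0 2.5 0 0.3 -1; 0 -2.87 0 3.15 0 0.45 -1; 0 -3.45 0 3.75 0 0.6 -1; 0 -4 0 4.35 0 0.82 -1; 0 -4.6 0 4.95 0 1.05 -1; 0 -5.2 0 5.55 0 1.3 -1; 0 -5.73 0 6.1 0 1.6 -1", newtons=40)

```text
time_s: 13.63
ee_pos: [0.6583, 0.0644, 0.1412]
eef_rot: [-1.574, -0.0, 1.151]
force: [4.9, -4.6, 3.2]
grip_width: 0.017
```

```bash
python3 g.py
```

```text
13.6333 0.017014946859820114 [ 4.9 -4.6  3.2] [0.6583 0.0644 0.1412] 0.1279252077646 angle 0.8998884614790135
0.5 [0.03 4.6  0.01] [-4.96  0.01  1.06]
0.6 [0.03 3.46 0.01] [-3.76  0.01  0.62]
0.7 [0.03 2.31 0.01] [-2.53  0.01  0.3 ]
0.8 [0.03 1.16 0.01] [-1.27  0.02  0.11]
0.9 [0.03 0.02 0.01] [0.   0.02 0.05]
1.0 [ 0.03 -1.13  0.  ] [1.27 0.02 0.11]
1.1 [ 0.03 -2.27  0.  ] [2.53 0.02 0.3 ]
1.2 [ 0.03 -3.42  0.  ] [3.77 0.02 0.61]
1.3 [ 0.03 -4.57 -0.  ] [4.97 0.02 1.04]
1.4 [ 0.03 -5.71 -0.  ] [6.12 0.01 1.6 ]
```

>>> send_rows(series="0 -0.6 0 0.65 0 0.05 -1; 0 -1.15 0 1.27 0 0.1 -1; 0 -1.72 0 1.9 0 0.2 -1; 0 -2.3 0 2.53 0 0.3 -1; 0 -2.87 0 3.15 0 0.45 -1; 0 -3.45 0 3.77 0 0.6 -1; 0 -4 0 4.37 0 0.82 -1; 0 -4.6 0 4.97 0 1.05 -1; 0 -5.2 0 5.55 0 1.32 -1; 0 -5.7 0 6.12 0 1.6 -1")

```text
time_s: 14.57
ee_pos: [0.6695, 0.1269, 0.1412]
eef_rot: [-1.576, 0.0, 1.648]
force: [12.0, -2.2, 1.7]
grip_width: 0.0169
```

>>> send_rows(series="0 0 0 0 0 0 -1; 0 0 0 0 0 0 -1; 0 0 0 0 0 0 -1; 0 0 0 0 0 0 -1; 0 0 0 0 0 0 -1; 0 0 0 0 0 0 -1; 0 0 0 0 0 0 -1; 0 0 0 0 0 0 -1; 0 0 0 0 0 0 -1; 0 0 0 0 0 0 -1")

```text
time_s: 15.4
ee_pos: [0.6694, 0.1268, 0.1412]
eef_rot: [-1.576, 0.0, 1.646]
force: [13.3, -1.1, 0.5]
grip_width: 0.0178
```

```bash
python3 g.py
python3 - <<'E'
from h import *
a=overlay("side",cv2.imread("pics/side_latest.png"),T0,4,230,130,130,140)
b=cv2.resize(cv2.imread("pics/top_latest.png")[130:270,220:290+0],None,fx=4,fy=4,interpolation=cv2.INTER_CUBIC)
cv2.imwrite("pics/final.png",np.hstack([a,b]))
E
```

```text
15.4 0.017760570793383678 [13.3 -1.1  0.5] [0.6694 0.1268 0.1412] 0.12828272515492253 angle 1.399824231025405
0.5 [ 0.06 10.27  0.02] [-10.    -0.     4.87]
0.6 [0.06 9.12 0.02] [-9.16  0.    3.91]
0.7 [0.06 7.98 0.02] [-8.22  0.01  3.05]
0.8 [0.06 6.83 0.01] [-7.2   0.01  2.28]
0.9 [0.06 5.69 0.01] [-6.12  0.02  1.62]
1.0 [0.06 4.54 0.01] [-4.97  0.02  1.07]
1.1 [0.06 3.39 0.01] [-3.77  0.02  0.64]
1.2 [0.06 2.25 0.  ] [-2.53  0.02  0.33]
1.3 [ 0.06  1.1  -0.  ] [-1.27  0.02  0.14]
1.4 [ 0.06 -0.04 -0.  ] [0.   0.02 0.08]
```

View pics/final.png

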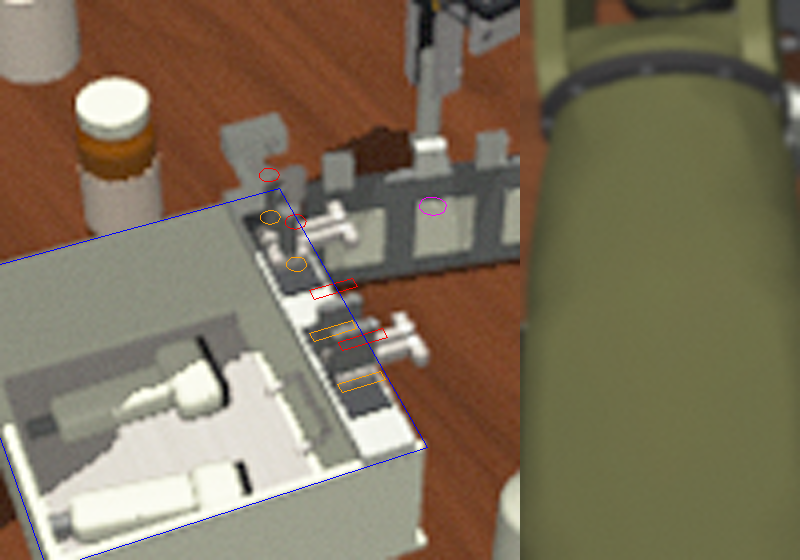

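The gate stands wide open, with its panel running away from the hinge at (300,200). Both catch pairs are still in and the probes are undisturbed. I'll relieve the 13 N radial pull by about 2 mm and confirm the hold.

>>> send_rows(series="0 0 0 0.05 0 -0.1 -1; 0 0 0 0.1 0 -0.15 -1; 0 0 0 0.1 0 -0.2 -1; 0 0 0 0.1 0 -0.2 -1; 0 0 0 0.1 0 -0.2 -1; 0 0 0 0.1 0 -0.2 -1; 0 0 0 0.1 0 -0.2 -1; 0 0 0 0.1 0 -0.2 -1; 0 0 0 0.1 0 -0.2 -1; 0 0 0 0.1 0 -0.2 -1")

```text
time_s: 16.33
ee_pos: [0.6695, 0.1279, 0.1411]
eef_rot: [-1.571, 0.001, 1.646]
force: [-4.2, -4.3, 6.8]
grip_width: 0.0174
```

>>> send_rows(series="0 0 0 0 0 0 -1; 0 0 0 0 0 0 -1; 0 0 0 0 0 0 -1; 0 0 0 0 0 0 -1; 0 0 0 0 0 0 -1; 0 0 0 0 0 0 -1; 0 0 0 0 0 0 -1; 0 0 0 0 0 0 -1; 0 0 0 0 0 0 -1; 0 0 0 0 0 0 -1")

```text
time_s: 17.17
ee_pos: [0.6695, 0.1279, 0.1411]
eef_rot: [-1.571, 0.0, 1.646]
force: [-3.4, -3.9, 8.0]
grip_width: 0.0176
```

```bash
python3 g.py | head -1
```

```text
17.1667 0.017619171873388885 [-3.4 -3.9  8. ] [0.6695 0.1279 0.1411] 0.12843424394038358 angle 1.4084839165772851
```

Steady: the spring reads about 4 N, the post is gripped, and the gate is at about 1.41 rad.

```bash
python3 -c "
from station import *
print(hand_in())"
```

```text
the job is handed in; nothing more can be done
None
```

The tote is unlatched and the gate is standing wide open, still held by the gripper. I handed the job in at about 17 s of the 56 s allowed.

- **Catches:** I squeezed the paddle catch first and then the peg catch. Each one clamped solid at its home width, reading 31 mm for the paddles (32 given) and 36 mm for the pegs (38 given). The side force flipped sign when I shifted the gripper 2 mm, so both tabs of each pair were at their stops. The last picture shows both pairs still in.
- **Gate:** I gripped the post and swung it through the detent. The tool position puts the gate at about 1.41 rad, with roughly 4 N of spring pull and the post firmly gripped (17.6 mm opening).
- **Surroundings:** In the last side picture the probes and jar were where they started. I did not compare the mug, wipes can or gel bottle with the first picture, but no unexpected contact showed in the force readings.

**Disagreements:** the clamped widths read 1–2 mm under the stated home sizes, which I put down to the fingers tilting or flexing under the 40 N grip. A 13 N pull along the gate's radius at the end fell to about 3 N after a 2 mm shift. The arm blocked the top camera at the end, so the gate angle rests on the tool position and the side view.

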